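Tuck the lid rest under the rack's weighted arm

TASK

Lift the orange tin off the rack's landing and stand it upright on the trolley top, clear of the rack. Lay the loose green lid rest flat on the landing in front of the red lip, slot towards the rod, and let go; then push it along under the weighted arm until it is fully home, its slot round the rod and the arm pressing on it. Leave the kettle and the two cups where they stand, and do not tip the tin over.

Things in the scene. Friction and masses are not known exactly. Their poses are not given: they have to be found in the camera images.
- rack: Fixed dark steel rack, 326 x 92 mm, on the trolley top. Origin on the trolley top; x axis along its length from the open end (x -200 mm) to the hinge end (+126), z up. x -200 to -70: landing, 80 mm wide, top 25 mm up. Then two fixed rests (yellow, blue; 60 mm wide), the pile, top 24.5 mm up. No side guides. Hinge cheeks at x 94 to 110, y +-33 to 39, 57 mm high.
- landing (a point): Middle of the landing, a bare flat deck, on its top face (rack x -135 mm, height 25 mm).
- rod (a point): Upright steel rod, 10 mm diameter with a 12 mm ball on top, reaching 43 mm above the pile: this point is on its axis at height 25 mm (rack x +30 mm, y 0).
- press_arm (a joint): Weighted arm, hinge angle in rad: 0 = its bar rests on the pile, grows as the bar rises; about 0.11 with one 12 mm rest under it. It falls back by its own weight (about 2.5 N at the bar, no spring).
- press_bar (a point): Middle of the arm's cross bar (16 mm diameter, 56 wide; when down at rack x -10, height 33 mm). A red lip 56 wide slopes up at 35 deg from it to rack x -46, its tip 23 mm above the pile: a 12 mm rest pushed along the deck runs in under it and lifts the arm; needs 3 to 8 N. Two side bars at y +-24 pass beside the rod back to the hinge (rack x 100, height 45), up to 71 mm above the trolley.
- lid_rest: Loose green hard-silicone lid rest: flat slab 140 mm long (x), 60 wide (y), 12 thick, about 0.13 kg. Origin mid underside, z up. An open slot 24 mm wide, 50 deep runs in from the +x end (x 20 to 70), between two 18 mm prongs with round tips; the -x end is straight. Centre of mass at x -6 mm. Starts flat on the trolley top between the cups.
- slot_seat (a point): Point on the underside of the lid rest, on its centre line at x +25 mm, 5 mm before the closed end of the slot: the rod's axis is here when the rest is fully home.
- tin: Orange plastic tin, 95 mm high, about 0.18 kg: body 68 mm diameter and 65 mm high, closed by a twist cap 58 mm diameter and 30 mm high on top (tight: does not come off). Origin at the middle of its underside. Starts standing on the landing.
- cup_a: Clear glass cup, 76 mm diameter, 80 mm high, origin at the middle of its underside. Leave alone.
- cup_b: Amber glass cup, 76 mm diameter, 80 mm high, origin at the middle of its underside. Leave alone.
- kettle: Steel electric kettle, 156 mm diameter, 198 mm high, black handle with a red toggle out to 118 mm at its own -y and spout out to 100 mm at its own +y. Origin at the middle of its underside. Leave alone.
Not all that is in view belongs to the job. Leave any blue look-alike of the tin alone.

How it is judged:
By the outcome, as a careful person would: the job done as asked, in the order asked, and still so for the second after the job is handed in, with the robot touching nothing.
It also fails if it takes over 72 s, if anything falls off the work surface, if the arm or the gripper's body presses on something with over 40 N, if the wrist force passes 120 N, or if a joint passes its speed limit or range.

ROBOT

A 6-joint arm with a two-finger parallel gripper is mounted at the origin on the work surface. World frame = base frame: x ahead of the robot, y to its left, z up, the work surface at z = 0. Lengths are in mm, angles in degrees, forces in N, time in s.
With the tool pointing down it reaches from about 350 to 850 mm from the base axis. Payload 8.1 kg.
Tool frame: the origin (TCP) lies midway between the tips of the shut fingers; the grasp point (between the pads) lies 19 mm behind it (r.grasp_offset is the distance from the TCP to the grasp point, in mm); z points along the fingers, x is the direction in which the jaws open and shut, and the axes are right-handed (so a half turn about z gives the same grasp; the last joint's range is limited). The gripper opens to 85 mm and grips with 20 to 120 N. Pads are 22 mm wide; open, the fingers measure 114 mm over their backs; the gripper's body (76 mm by 85 mm) begins 54 mm behind the grasp point. The pads swing forward as they close: fully open they stand 13 mm farther back than shut.
Start: joints at [-72.101, 7.471, 85.268, -0, 87.261, -4.893], TCP at [232.455, -553.146, 231.292] pointing down, gripper open.
Joint ranges: [-169.43, 169.43], [-51.17, 129.36], [1.28, 143.12], [-76.62, 256.62], [0, 156.53], [-152.29, 152.29]. Speed limits (degrees/s): [136.94, 136.94, 159.86, 180, 180, 180].

INTERFACE

Orientations are given as [roll, pitch, yaw] about the fixed x, y, z axes, in that order (R = Rz(yaw) Ry(pitch) Rx(roll)).
In Python, from bench import r, optics, hand_in gives the robot as it stands.
- The arm moves only by the shell command python3 -m pendant 'ROWS' [FORCE]. ROWS is JSON, a list of rows, each a list of 5 numbers: the opening, from 0 (shut) to 1 (fully open), then the shift along the tool's x, y, z in mm, then the turn about the tool's z in degrees. A call has 1 to 10 rows; each row shifts and turns the commanded pose from where the row before left it, along the tool's axes as they then stand; what a row does not reach is not made up. A row lasts 1/10 s, in which the tool goes at most 50 mm and 8.59 degrees, less where a joint would pass 70% of its speed; a pose out of reach is approached as far as the arm can. A call with a gripper value outside its range is refused whole. The fingers move at their own pace and stop on an object; FORCE is the grip in N (left out, the last holds). Time passes only in rows, so rows that do not move let the fingers close. It gives the time, the measured TCP pose, the force and the opening at its end, in the units of the state.
- r.sense(): the state, without advancing time (a new reading comes with each control period).
- optics.snapshot(name): name is "scene" or "top" or "wrist"; returns (picture, depth): 384x512x3 uint8, blue, green, red; 384x512 float32, mm along the optical axis (not along the pixel's ray), 0 where there is no reading.
- optics.camera_params(name): a dict with "camera_matrix" (3x3 intrinsics, pixels), "eye" and "orientation" of the camera in the world. Camera axes: x right, y down, z forward; pixel columns grow to the right and rows downward; lengths in mm; the calibration is good to about 2 mm. The wrist camera is an equidistant fisheye: a pixel r from the principal point sees the ray r / f radians off the axis. A picture is of the moment at which its call begins: read the wrist's pose just before it. camera_params takes no time and is no camera call; for the wrist camera it gives the pose at the moment of the call.
- hand_in(): hands the job in, once; it reports no verdict.
Trained networks look in the newest picture that a camera, given by its name, has taken for a name from the list of things; names that differ only in an ending like _2 or _b are one class to them, and where a whole thing is asked for, a point or a joint stands for the part that bears it (a point fixed in the world has none). Each returns a list of dicts, best first, with "score" (0 to 1); they miss things now and then, are a little off and sometimes report something else, mostly with a low value. They report only what shows in the picture. A call takes as long as a camera call. They do not tell look-alikes from the thing itself.
- optics.search_frame(camera, query): "at" ([x, y, z] in mm, in world coordinates, good to about 4 mm: the middle of the surface that is visible of it).
The state is a dict: "time": time; "joint_pos": joint angles; "qd": joint speeds; "joint_efforts": joint torques, N m; "tool_pos": TCP position; "tcp_rot": TCP orientation; "ft_force": force on the tool from outside, world axes, zero at the start; "wrist_torque": the same for the moment, N m; "finger_gap": finger opening in mm.
Only numpy, scipy, OpenCV 4.12 (cv2) and the standard library are available. Lean on these libraries where they do the work, as an engineer would, in place of code of your own. Each camera call takes 0.05 s, during which the arm holds its last target. There are 200 camera calls.

## Working session

There is one attempt and no reset: what is moved stays moved. The work goes in short steps, Python scripts to look and compute and a shell command to move; the robot and the scene stay as the last step left them, time stands still between calls to the robot, and variables do not carry over. Pictures are saved under pics/ and viewed, about 8 in all and at most 12, crops included, and the job is handed in when it is done.

```bash
mkdir -p pics; ls; python3 - <<'E'
from bench import r, optics
import cv2,numpy as np
print(r.sense())
for c in("scene","top"):
    p,d=optics.snapshot(c); cv2.imwrite(f"pics/{c}0.png",p); np.save(f"pics/{c}0.npy",d)
    print(c,optics.camera_params(c))
    for q in("rack","lid_rest","tin","cup_a","kettle","press_bar","rod"):
        print(q,[(np.round(x["at"]).tolist(),round(x["score"],2)) for x in optics.search_frame(c,q)])
E
```

```text
pics
{'time': 0.0, 'joint_pos': array([-7.21030655e+01,  7.51364294e+00,  8.53284269e+01,  3.64461119e-04,
        8.72626041e+01, -4.89216509e+00]), 'qd': array([ 0.02539196, -0.0583208 , -0.04331293, -0.06002798,  0.01755032,
        0.01083253]), 'joint_efforts': array([-1.26231374e-03, -5.69409442e+01, -5.00546694e+01, -2.04462326e-04,
        1.52307161e-02, -4.10314044e-05]), 'tool_pos': array([ 232.266975  , -552.62708497,  230.26788531]), 'tcp_rot': array([-1.79990711e+02,  1.04261525e-01, -6.72109097e+01]), 'ft_force': array([ 0.91241348,  0.42621234, -0.28864961]), 'wrist_torque': array([ 0.03850522, -0.07641471,  0.00788175]), 'finger_gap': 85.42593179320676}
scene {'camera_matrix': array([[449.11232125,   0.        , 260.9595885 ],
       [  0.        , 449.11232125, 196.90942043],
       [  0.        ,   0.        ,   1.        ]]), 'eye': array([1076.61458222, -473.78791913,  887.02949947]), 'orientation': array([-139.44319052,   -0.40695329,   53.14236464])}
rack [([493.0, 138.0, 24.0], 0.91)]
lid_rest [([490.0, -293.0, 8.0], 0.97), ([494.0, 134.0, 24.0], 0.61)]
tin [(
[... 207 characters left out ...]

rod [([492.0, 140.0, 27.0], 0.66)]
top {'camera_matrix': array([[353.10401528,   0.        , 254.25461777],
       [  0.        , 353.10401528, 190.52203614],
       [  0.        ,   0.        ,   1.        ]]), 'eye': array([341.84936658, -31.79477411, 853.1558155 ]), 'orientation': array([-168.51391835,   -0.21127206,  -94.01553726])}
rack []
lid_rest [([491.0, -296.0, 16.0], 0.62)]
tin [([588.0, -37.0, 96.0], 0.79), ([478.0, 25.0, 123.0], 0.74)]
cup_a [([615.0, -316.0, 47.0], 0.96), ([369.0, -287.0, 38.0], 0.58), ([492.0, -293.0, 14.0], 0.16)]
kettle [([692.0, -281.0, 168.0], 0.67), ([613.0, -316.0, 45.0], 0.16)]
press_bar [([475.0, 145.0, 46.0], 0.59)]
rod [([470.0, 150.0, 21.0], 0.79)]
```

View pics/scene0.png

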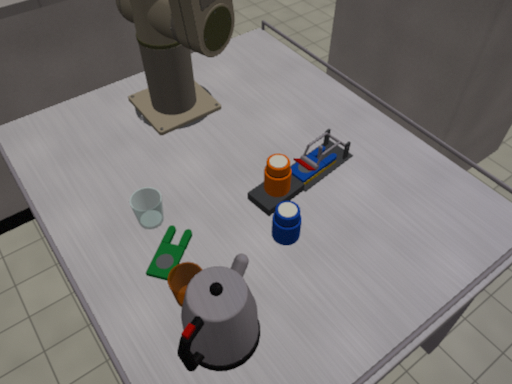

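View pics/top0.png

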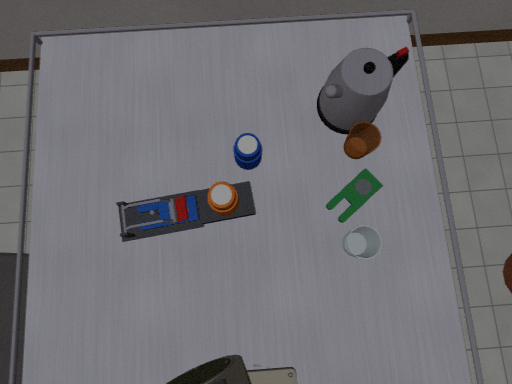

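The orange tin is at top px (222,197) on the landing. The rack runs left from (255,200) to the hinge at (120,220). The green rest is at (355,195), prongs toward lower left. Cups are at (362,140) and (362,242), and the blue decoy is at (248,150). Now I'll measure these.

```bash
cat > h.py <<'E'
import cv2,numpy as np
from scipy.spatial.transform import Rotation as R
from bench import r,optics
def cloud(c,d,prm=None):
    p=prm or optics.camera_params(c); K=p["camera_matrix"]; v,u=np.mgrid[:d.shape[0],:d.shape[1]]
    x=(u-K[0,2])/K[0,0]; y=(v-K[1,2])/K[1,1]
    if c=="wrist":
        t=np.hypot(x,y)+1e-9; k=np.tan(np.minimum(t,1.5))/t; x=x*k; y=y*k
    P=np.stack([x*d,y*d,d],-1)
    W=P@R.from_euler("xyz",p["orientation"],degrees=True).as_matrix().T+p["eye"]
    W[d<=0]=np.nan
    return W
def rect(q):
    (c,s,a)=cv2.minAreaRect(q.astype(np.float32)); 
    return np.round(c,1),np.round(s,1),round(a,1)
def hsv(p): return cv2.cvtColor(p,cv2.COLOR_BGR2HSV).astype(int)
def big(m):
    n,l,s,_=cv2.connectedComponentsWithStats(m.astype(np.uint8)); return l==1+np.argmax(s[1:,4])
E
cat > m.py <<'E'
from h import *
for c in("scene","top"):
    p=cv2.imread(f"pics/{c}0.png"); d=np.load(f"pics/{c}0.npy"); W=cloud(c,d); H=hsv(p); h,s,v=H[...,0],H[...,1],H[...,2]
    z=W[...,2]
    tab=W[(s<40)&(v>120)&(np.abs(z)<15)]; print(c,"table z",np.nanmedian(tab[:,2]))
    g=big((h>50)&(h<75)&(s>120)); q=W[g]; q=q[~np.isnan(q[:,0])]
    print("green n",len(q),"z",np.median(q[:,2]).round(1),rect(q[:,:2]),"mean",q.mean(0).round(1))
    o=big((h<14)&(s>170)&(W[...,1]>-80)); q=W[o];q=q[~np.isnan(q[:,0])]; print("orange",q.mean(0).round(1),np.percentile(q,[1,99],axis=0).round(0).tolist())
    w=(s<80)&(v>170)&(z>100)&(np.abs(W[...,0]-495)<60)&(np.abs(W[...,1]-10)<60); q=W[w]; print("cap top",len(q),q.mean(0).round(1))
    dk=(v<75)&(z>12)&(z<30)&(W[...,0]>380)&(W[...,0]<620)&(W[...,1]>-120)&(W[...,1]<350); q=W[dk]; print("dark",len(q),rect(q[:,:2]),np.median(q[:,2]))
    for n,m in(("blue",(h>105)&(h<128)&(s>150)&(W[...,1]>60)),("red",((h<6)|(h>174))&(s>150)&(W[...,1]>60))):
        q=W[m]; q=q[~np.isnan(q[:,0])]; print(n,len(q),q.mean(0).round(1),rect(q[:,:2]))
    # cups
E
python3 m.py
```

```text
scene table z 0.31536217338322103
green n 858 z 11.8 (array([ 504., -293.]), array([ 80.1, 168.2]), 38.7) mean [ 489.1 -292.1   11.7]
orange [505.4   8.7  75.6] [[470.0, -9.0, 26.0], [521.0, 45.0, 122.0]]
cap top 167 [487.8  25.6 121.5]
dark 828 (array([488.6,  85. ]), array([142.4, 376. ]), 19.8) 24.50502124049376
blue 446 [480.8 154.5  23.9] (array([471.7, 170.2]), array([ 59.9, 161.4]), 6.6)
red 82 [480.2 123.3  44.9] (array([478.1, 125.1]), array([52.8, 28.2]), 1.9)
top table z -0.07801840324350451
green n 895 z 11.5 (array([ 484.6, -287.4]), array([ 58. , 138.2]), 38.0) mean [ 485.5 -288.5   11.5]
orange [473.7  18.2  98.4] [[454.0, -7.0, 36.0], [513.0, 54.0, 122.0]]
cap top 0 [nan nan nan]
dark 1153 (array([507.2,  97.7]), array([136., 343.]), 6.6) 24.65896572781287
blue 721 [472.2 160.2  24.3] (array([471.3, 164.9]), array([ 60.4, 146.1]), 6.7)
red 240 [476.3 126.3  42.1] (array([481.2, 127.4]), array([65.7, 29.1]), 11.4)m.py:9: RuntimeWarning: Mean of empty slice.
  w=(s<80)&(v>170)&(z>100)&(np.abs(W[...,0]-495)<60)&(np.abs(W[...,1]-10)<60); q=W[w]; print("cap top",len(q),q.mean(0).round(1))
  ret = um.true_divide(
```

```bash
cat > go.py <<'E'
# python3 go.py x y z yaw : shift in the present tool axes and turn needed
import sys,numpy as np
from bench import r
s=r.sense();p=s["tool_pos"];yw=s["tcp_rot"][2];t=[float(v) for v in sys.argv[1:]]
a=np.radians(yw);d=np.array(t[:3])-p
print("t",round(s["time"],2),"pos",p.round(1),"rot",s["tcp_rot"].round(1),"gap",round(s["finger_gap"],1),"F",s["ft_force"].round(1))
print("tool shift",round(d[0]*np.cos(a)+d[1]*np.sin(a),1),round(d[0]*np.sin(a)-d[1]*np.cos(a),1),round(-d[2],1),"turn",round((yw-t[3]+180)%360-180,1))
E
python3 -m pendant '[[1,-22,-23,0,0],[1,-22,-23,0,0],[1,-22,-23,0,0],[1,-22,-23,0,0],[1,-22,-23,0,0],[1,-22,-23,0,0],[1,-22,-23,0,0],[1,-22,-23,0,0],[1,-22,-23,0,0],[1,-22,-23,0,0]]' 30
python3 -m pendant '[[1,-22,-23,0,0],[1,-22,-23,0,0],[1,-22,-23,0,0],[1,-22,-23,0,0],[1,-22,-23,0,0],[1,-22,-23,0,0],[1,-22,-23,0,0],[1,-20,-23,0,0],[1,-18,-23,0,0],[1,-16,-23,0,0]]'
python3 -m pendant '[[1,0,0,0,-8],[1,0,0,0,-8],[1,0,0,0,-8],[1,0,0,0,-8],[1,0,0,0,-8],[1,0,0,0,-8],[1,0,0,0,-8],[1,0,0,0,-8],[1,0,0,0,-8],[1,0,0,0,-2]]'
python3 go.py 487 25 93 6.6
python3 - <<'E'
from h import *
p,d=optics.snapshot("wrist");cv2.imwrite("pics/w1.png",p);np.save("pics/w1.npy",d)
W=cloud("wrist",d);H=hsv(p);h,s,v=H[...,0],H[...,1],H[...,2]
o=(h<16)&(s>150)&(W[...,2]>80);q=W[o];print(len(q),q.mean(0),rect(q[:,:2]))
w=(W[...,2]>112)&(W[...,2]<128)&(np.hypot(W[...,0]-487,W[...,1]-25)<60);q=W[w];print(len(q),q.mean(0),rect(q[:,:2]))
E
```

```text
time: 1.8
tool_pos: [359.6, -260.1, 231.5]
tcp_rot: [-180.0, -0.0, -67.2]
ft_force: [-0.3, -0.2, 0.4]
finger_gap: 85.4
time: 2.8
tool_pos: [491.2, 21.0, 231.5]
tcp_rot: [-180.0, -0.0, -67.2]
ft_force: [0.2, -0.5, 0.8]
finger_gap: 85.5
time: 3.8
tool_pos: [490.7, 19.6, 231.4]
tcp_rot: [180.0, -0.0, 7.1]
ft_force: [-0.1, 0.4, 0.6]
finger_gap: 85.5
t 3.8 pos [490.7  19.6 231.4] rot [180.   -0.    7.1] gap 85.5 F [-0.1  0.4  0.6]
tool shift -3.1 -5.8 138.4 turn 0.5
1839 [488.09456677  36.57267865 119.88678365] (array([494.4,  28.1]), array([ 61.3, 126.5]), 86.5)
3104 [488.11260721  27.66562311 119.41915606] (array([488.1,  26.4]), array([57. , 56.6]), 8.2)
```

View pics/w1.png

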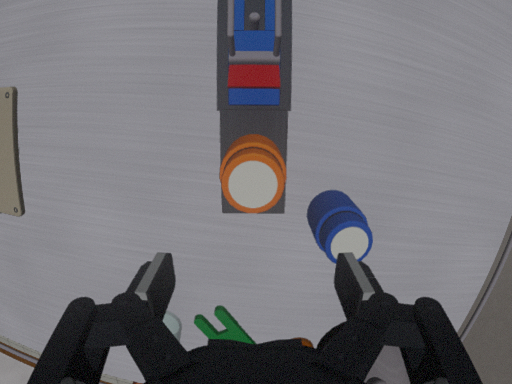

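The wrist view shows the cap at px (253,183), 57 mm across, at (488,26.4) and height 119.4, so it matches the tin. The rack is clear above it, so I'll fit the rack from this picture too.

```bash
cat > rk.py <<'E'
import sys
from h import *
n=sys.argv[1]
p=cv2.imread(f"pics/{n}.png");d=np.load(f"pics/{n}.npy")
W=cloud("wrist",d);H=hsv(p);h,s,v=H[...,0],H[...,1],H[...,2];z=W[...,2]
ok=(z>19)&(z<30)&(W[...,1]>-120)&(W[...,1]<330)&(abs(W[...,0]-480)<120)&(v<110)
def fit(m,lab):
    q=W[m][:,:2]; print(lab,len(q),"z",np.median(W[m][:,2]).round(1))
    # edges along rack x in bins
    a=np.radians(96.7);u=np.array([np.cos(a),np.sin(a)]);w=np.array([-u[1],u[0]])
    c=np.array([488,26]);X=(q-c)@u;Y=(q-c)@w
    B=np.arange(-80,260,10);o=[]
    for b in B:
        k=(X>=b)&(X<b+10)
        if k.sum()>25:o.append((b+5,np.percentile(Y[k],1),np.percentile(Y[k],99)))
    for t in o:print(np.round(t,1).tolist(),end=" ")
    print("X range",np.percentile(X,[.3,99.7]).round(1))
fit(ok&big(ok),"dark")
m=(h>105)&(h<128)&(s>150)&(W[...,1]>60)&(z>15)&(z<30);fit(m,"blue")
m=((h<6)|(h>174))&(s>150)&(W[...,1]>60);q=W[m];print("red",q.mean(0).round(1),rect(q[:,:2]))
m=(z>60)&(z<75)&(W[...,1]>100)&(abs(W[...,0]-470)<30);q=W[m];print("hi",len(q),q.mean(0) if len(q) else 0)
E
python3 rk.py w1; python3 -m pendant '[[1,-2,-7,20,0],[1,0,0,30,0],[1,0,0,30,0],[1,0,0,25,0],[1,0,0,20,0],[1,0,0,11,0],[1,0,0,0,0]]' 30; python3 go.py 488 26.4 93 6.6
```

```text
dark 2215 z 24.0
[5.0, -39.4, 39.7] [15.0, -39.7, 39.3] [25.0, -39.3, 39.1] [35.0, -39.0, 38.9] [45.0, -39.8, 38.7] [55.0, -39.5, 38.5] [65.0, -38.8, 37.7] X range [ 0.8 61.1]
blue 2128 z 23.4
[65.0, -29.0, 27.1] [75.0, -28.8, 27.9] [85.0, -28.7, 27.9] [135.0, -21.7, 21.0] [145.0, -22.4, 21.2] [155.0, -22.4, 22.3] [165.0, -23.4, 21.3] [175.0, -23.5, 22.5] [185.0, -23.0, 21.5] [195.0, -23.4, 21.6] X range [ 67.8 194.5]
red [476.9 125.4  42.2] (array([476.8, 125.4]), array([55.2, 26.1]), 7.0)
hi 678 [470.35233447 181.94297125  67.70622493]
time: 4.55
tool_pos: [486.7, 26.4, 93.8]
tcp_rot: [-180.0, 0.2, 6.8]
ft_force: [-0.2, 0.2, 0.6]
finger_gap: 85.8
t 4.55 pos [486.7  26.4  93.8] rot [-180.     0.2    6.8] gap 85.8 F [-0.2  0.2  0.6]
tool shift 1.3 0.1 0.8 turn 0.2
```

```bash
python3 -m pendant '[[0.3,0,0,0,0],[0.3,0,0,0,0],[0.3,0,0,0,0],[0.3,0,0,0,0],[0.3,0,0,0,0],[0.3,0,0,0,0],[0.3,0,0,-3,0],[0.3,0,0,-10,0],[0.3,0,0,-20,0],[0.3,0,0,-17,0]]' 35
python3 -m pendant '[[0.3,9,-3,0,0],[0.3,20,-7,0,0],[0.3,25,-9,0,0],[0.3,28,-10,0,0],[0.3,25,-9,0,0],[0.3,20,-7,0,0],[0.3,11,-3,0,0],[0.3,0,0,0,0],[0.3,0,0,20,0],[0.3,0,0,20,0]]'
python3 go.py 620 90 69.5 6.6
```

```text
time: 5.55
tool_pos: [487.9, 26.4, 146.6]
tcp_rot: [-180.0, -0.0, 6.8]
ft_force: [0.1, -0.8, -1.9]
finger_gap: 56.7
time: 6.55
tool_pos: [619.6, 90.4, 105.0]
tcp_rot: [180.0, -0.1, 6.8]
ft_force: [-0.4, -0.1, -2.6]
finger_gap: 56.8
t 6.55 pos [619.6  90.4 105. ] rot [ 1.8e+02 -1.0e-01  6.8e+00] gap 56.8 F [-0.4 -0.1 -2.6]
tool shift 0.4 0.4 35.5 turn 0.2
```

```bash
python3 -m pendant '[[0.3,0,0,10,0],[0.3,0,0,8,0],[0.3,0,0,5,0],[0.3,0,0,3,0],[0.3,0,0,2,0],[0.3,0,0,1.5,0],[0.3,0,0,1.5,0],[0.3,0,0,0,0]]'; python3 go.py 620 90 69.5 6.6
```

```text
time: 7.35
tool_pos: [619.3, 90.3, 74.4]
tcp_rot: [-180.0, -0.0, 6.8]
ft_force: [0.1, -0.7, -1.6]
finger_gap: 56.6
t 7.35 pos [619.3  90.3  74.4] rot [-180.    -0.     6.8] gap 56.6 F [ 0.1 -0.7 -1.6]
tool shift 0.6 0.4 4.9 turn 0.2
```

```bash
python3 -m pendant '[[0.3,0,0,1.5,0],[0.3,0,0,1.5,0],[0.3,0,0,0.5,0],[0.3,0,0,0,0]]';python3 -m pendant '[[0.3,0,0,0.7,0],[0.3,0,0,0.7,0],[0.3,0,0,0,0]]'; python3 go.py 620 90 69.5 6.6
```

```text
time: 7.75
tool_pos: [619.6, 90.3, 72.2]
tcp_rot: [180.0, -0.0, 6.8]
ft_force: [-5.5, -0.1, 8.2]
finger_gap: 56.7
time: 8.05
tool_pos: [619.7, 90.4, 72.2]
tcp_rot: [180.0, -0.0, 6.8]
ft_force: [-10.7, -0.1, 16.8]
finger_gap: 57.0
t 8.05 pos [619.7  90.4  72.2] rot [180.   -0.    6.8] gap 57.0 F [-10.7  -0.1  16.8]
tool shift 0.3 0.4 2.7 turn 0.2
```

```bash
python3 -m pendant '[[0.3,0,0,-1.6,0],[1,0,0,0,0],[1,0,0,0,0],[1,0,0,0,0],[1,0,0,0,0],[1,0,0,-15,0],[1,0,0,-35,0],[1,0,0,-40,0],[1,0,0,-40,0],[1,0,0,-28,0]]'
python3 -m pendant '[[1,-15,7,0,0],[1,-30,14,0,0],[1,-35,16,0,0],[1,-30,14,0,0],[1,-20,9,0,0],[1,-10,4,0,0],[1,0,0,0,0],[1,0,0,0,0]]'
python3 - <<'E'
from h import *
p,d=optics.snapshot("wrist");cv2.imwrite("pics/w2.png",p);np.save("pics/w2.npy",d)
E
python3 rk.py w2; python3 go.py 488 10 230 6.6
```

```text
time: 9.05
tool_pos: [620.3, 90.4, 234.0]
tcp_rot: [180.0, -0.3, 6.8]
ft_force: [0.0, 0.3, 0.6]
finger_gap: 85.2
time: 9.85
tool_pos: [488.6, 10.5, 229.7]
tcp_rot: [180.0, -0.1, 6.8]
ft_force: [-0.0, 0.9, -0.1]
finger_gap: 85.1
dark 6901 z 23.7
[-65.0, -38.6, 38.9] [-55.0, -38.6, 38.8] [-45.0, -39.1, 38.4] [-35.0, -38.9, 38.5] [-25.0, -38.7, 39.1] [-15.0, -39.5, 38.8] [-5.0, -39.1, 38.6] [5.0, -38.8, 38.5] [15.0, -38.7, 38.2] [25.0, -39.5, 38.1] [35.0, -39.2, 39.0] [45.0, -39.0, 38.7] [55.0, -38.9, 38.6] [65.0, -37.4, 37.3] X range [-66.3  61.5]
blue 2023 z 23.2
[65.0, -28.2, 28.0] [75.0, -28.3, 28.0] [85.0, -28.3, 28.0] [135.0, -21.5, 21.1] [145.0, -22.2, 21.1] [155.0, -23.4, 21.2] [165.0, -23.4, 21.2] [175.0, -23.5, 21.3] [185.0, -23.5, 21.5] X range [ 67.7 185.4]
red [476.8 125.7  41.9] (array([476.5, 126. ]), array([55.7, 25.8]), 6.7)
hi 579 [470.59248516 178.66749234  67.14114514]
t 9.9 pos [488.7  10.6 229.5] rot [-1.8e+02 -1.0e-01  6.8e+00] gap 85.0 F [ 0.6 -0.1  0.4]
tool shift -0.7 0.5 -0.5 turn 0.2
```

View pics/w2.png

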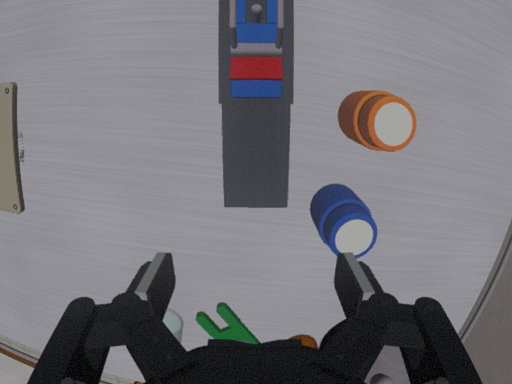

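Landing is empty; the tin stands upright at px (390,120), clear of the rack. Rack fit is yaw about 96.8°, landing centre about (488,24). Next, the rest.

```bash
python3 -m pendant '[[1,-2,15,0,0],[1,-4,30,0,0],[1,-5,36,0,0],[1,-5,36,0,0],[1,-5,36,0,0],[1,-5,36,0,0],[1,-5,36,0,0],[1,-4,36,0,0],[1,-2,25,0,0],[1,0,12,0,0]]'
python3 -m pendant '[[1,0,0,0,-8],[1,0,0,5,-8],[1,0,0,15,-8],[1,0,0,15,-7],[1,0,0,5,0],[1,0,0,0,0]]'
cat > lid.py <<'E'
import sys
from h import *
n=sys.argv[1]
print(r.sense()["tool_pos"].round(1))
prm=optics.camera_params("wrist");p,d=optics.snapshot("wrist");cv2.imwrite(f"pics/{n}.png",p);np.save(f"pics/{n}.npy",d)
W=cloud("wrist",d,prm);H=hsv(p);h,s,v=H[...,0],H[...,1],H[...,2]
zz=float(sys.argv[2]);g=big((h>48)&(h<80)&(s>110)&(abs(W[...,2]-zz)<6));g=cv2.morphologyEx(g.astype(np.uint8),cv2.MORPH_OPEN,np.ones((3,3)))>0
q=W[g];(c,sz,a)=cv2.minAreaRect(q[:,:2].astype(np.float32));print("rect",np.round(c,1),np.round(sz,1),round(a,1),"z",np.median(q[:,2]).round(1))
L=a if sz[0]>sz[1] else a+90
L=np.radians(L);u=np.array([np.cos(L),np.sin(L)]);w=np.array([-u[1],u[0]])
X=(q[:,:2]-c)@u;Y=(q[:,:2]-c)@w
# slot on side with fewer central points
if (np.sum((abs(Y)<8)&(X>35))>np.sum((abs(Y)<8)&(X<-35))): u=-u;w=-w;X=-X;Y=-Y
print("lid yaw",np.degrees(np.arctan2(u[1],u[0])).round(1),"ext X",np.percentile(X,[.3,99.7]).round(1),"Y",np.percentile(Y,[.3,99.7]).round(1))
k=(X>45)&(X<65);i=np.sort(Y[k]);j=np.argmax(np.diff(i));print("slot Y",i[j].round(1),i[j+1].round(1))
print("grasp point (x -6):",(np.array(c)-6*u).round(1))
E
python3 lid.py w3 12
```

```text
time: 10.9
tool_pos: [486.8, -291.9, 228.4]
tcp_rot: [-180.0, 0.0, 6.7]
ft_force: [0.0, 0.8, -1.0]
finger_gap: 85.4
time: 11.5
tool_pos: [486.3, -289.0, 187.9]
tcp_rot: [-179.9, 0.0, 37.6]
ft_force: [0.6, -0.2, -0.0]
finger_gap: 85.7
[ 486.3 -289.   187.9]
rect [ 485.6 -288.5] [ 57.9 137. ] 38.5 z 11.0
lid yaw 128.5 ext X [-67.9  67.7] Y [-28.8  28.7]
slot Y -13.7 12.7
grasp point (x -6): [ 489.3 -293.2]
```

View pics/w3.png

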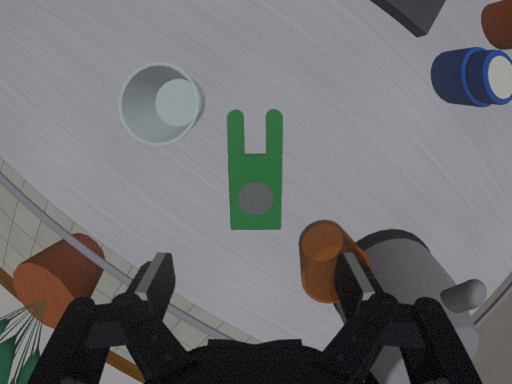

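The rest is at px (256,190), centre (485.6,-288.5), yaw 128.5°, 58×137 mm, so it matches. Cup centres are about 111 mm away on either side. I'll grasp at its middle.

```bash
python3 go.py 485.6 -288.5 -3 38.5
python3 -m pendant '[[1,0,0,20,-0.9],[1,0,0,35,0],[1,0,0,40,0],[1,0,0,35,0],[1,0,0,30,0],[1,0,0,18,0],[1,0,0,8,0],[1,0,0,0,0]]'; python3 go.py 485.6 -288.5 -3 38.5
```

```text
t 11.55 pos [ 486.7 -289.4  188.9] rot [-180.     0.    37.6] gap 85.5 F [ 0.1  0.1 -0.3]
tool shift -0.3 -1.4 191.9 turn -0.9
time: 12.35
tool_pos: [486.3, -289.8, 2.7]
tcp_rot: [-179.9, 0.0, 38.6]
ft_force: [-0.5, -0.0, -0.4]
finger_gap: 85.3
t 12.35 pos [ 486.3 -289.8    2.7] rot [-179.9    0.    38.6] gap 85.3 F [-0.5 -0.  -0.4]
tool shift 0.3 -1.4 5.7 turn 0.1
```

```bash
python3 -m pendant '[[1,0,-1,3,0],[1,0,0,2.5,0],[0.6,0,0,0,0],[0.6,0,0,0,0],[0.6,0,0,0,0],[0.6,0,0,0,0],[0.6,0,0,0,0],[0.6,0,0,0,0]]' 40; python3 -m pendant '[[0.6,0,0,-2,0],[0.6,0,0,-8,0],[0.6,0,0,-15,0],[0.6,0,0,-15,0],[0.6,0,0,0,0]]'; python3 go.py 485.6 -288.5 100 38.5
```

```text
time: 13.15
tool_pos: [486.3, -289.7, -1.5]
tcp_rot: [179.9, -0.0, 38.7]
ft_force: [-0.8, 0.6, 6.7]
finger_gap: 59.0
time: 13.65
tool_pos: [487.9, -290.8, 41.4]
tcp_rot: [179.7, -0.1, 38.7]
ft_force: [0.3, 0.1, -0.9]
finger_gap: 58.5
t 13.65 pos [ 487.9 -290.8   41.4] rot [ 1.797e+02 -1.000e-01  3.870e+01] gap 58.5 F [ 0.3  0.1 -0.9]
tool shift -0.3 -3.3 -58.6 turn 0.2
```

```bash
python3 -m pendant '[[0.6,0,0,-30,0],[0.6,0,0,-40,0],[0.6,0,0,-25,0],[0.6,8,-10,0,0],[0.6,18,-22,0,0],[0.6,22,-28,0,0],[0.6,22,-28,0,0],[0.6,22,-28,0,0],[0.6,22,-28,0,0],[0.6,22,-28,0,0]]'
python3 -m pendant '[[0.6,22,-28,0,0],[0.6,20,-25,0,0],[0.6,16,-19,0,0],[0.6,8,-9,0,0],[0.6,0,0,0,6],[0.6,0,0,0,8],[0.6,0,0,0,8],[0.6,0,0,0,7],[0.6,0,0,0,2.8],[0.6,0,0,0,0]]'
python3 go.py 487.1 33.2 24 6.9; python3 lid.py w4 126
```

```text
time: 14.65
tool_pos: [483.3, -68.0, 131.3]
tcp_rot: [-179.9, 0.0, 38.7]
ft_force: [2.3, 1.2, -1.7]
finger_gap: 58.9
time: 15.65
tool_pos: [484.7, 34.2, 131.7]
tcp_rot: [180.0, 0.1, 6.8]
ft_force: [-0.2, -0.6, -1.2]
finger_gap: 58.5
t 15.65 pos [484.7  34.2 131.7] rot [1.8e+02 1.0e-01 6.8e+00] gap 58.5 F [-0.2 -0.6 -1.2]
tool shift 2.3 1.3 107.7 turn -0.1
[484.7  34.2 131.7]
rect [0. 0.] [0. 0.] 0.0 z nan
  return _methods._mean(a, axis=axis, dtype=dtype,
  ret = ret.dtype.type(ret / rcount)
Traceback (most recent call last):
  File "lid.py", line 14, in <module>
    print("lid yaw",np.degrees(np.arctan2(u[1],u[0])).round(1),"ext X",np.percentile(X,[.3,99.7]).round(1),"Y",np.percentile(Y,[.3,99.7]).round(1))
                                                                       ~~~~~~~~~~~~~^^^^^^^^^^^^^
IndexError: index -1 is out of bounds for axis 0 with size 0
```

View pics/w4.png

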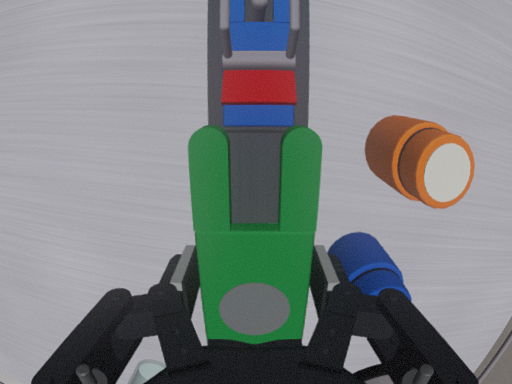

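The rest is held level and square, prongs at px (210,130) and (300,130), pointing at the red lip. Lowering onto the deck.

```bash
sed -i 's/<6))/<9))/' lid.py; python3 lid.py w4b 145; python3 -m pendant '[[0.6,2.3,1,15,0],[0.6,0,0,25,0],[0.6,0,0,25,0],[0.6,0,0,18,0],[0.6,0,0,10,0],[0.6,0,0,3,0],[0.6,0,0,0,0]]'; python3 go.py 487.1 33.2 24 6.9
```

```text
[484.7  34.2 131.8]
rect [484.2  40.2] [ 59.8 128.9] 7.0 z 144.3
lid yaw 97.0 ext X [-61.7  63.9] Y [-29.2  29.6]
slot Y -11.6 12.0
grasp point (x -6): [484.9  34.3]
time: 16.45
tool_pos: [487.7, 33.7, 36.6]
tcp_rot: [-180.0, 0.0, 6.9]
ft_force: [-0.3, -0.0, -0.6]
finger_gap: 58.6
t 16.45 pos [487.7  33.7  36.6] rot [-180.     0.     6.9] gap 58.6 F [-0.3 -0.  -0.6]
tool shift -0.6 0.4 12.6 turn 0.0
```

```bash
python3 -m pendant '[[0.6,0,0,5,0],[0.6,0,0,3,0],[0.6,0,0,2,0],[0.6,0,0,0,0]]'; python3 -m pendant '[[0.6,0,0,1,0],[0.6,0,0,0.8,0],[0.6,0,0,0,0]]'; python3 go.py 487.1 33.2 24 6.9
```

```text
time: 16.85
tool_pos: [487.5, 33.8, 26.4]
tcp_rot: [-180.0, 0.0, 6.9]
ft_force: [0.4, -0.0, -1.5]
finger_gap: 58.6
time: 17.15
tool_pos: [487.6, 33.7, 24.7]
tcp_rot: [180.0, 0.0, 6.9]
ft_force: [0.3, 0.3, -0.9]
finger_gap: 58.6
t 17.15 pos [487.6  33.7  24.7] rot [180.    0.    6.9] gap 58.6 F [ 0.3  0.3 -0.9]
tool shift -0.6 0.5 0.7 turn -0.0
```

```bash
python3 -m pendant '[[0.6,0,0,0.8,0],[0.6,0,0,0,0]]';  python3 -m pendant '[[0.6,0,0,0.8,0],[0.6,0,0,0,0]]'
```

```text
time: 17.35
tool_pos: [487.6, 33.7, 23.8]
tcp_rot: [180.0, 0.0, 6.9]
ft_force: [-0.4, 0.1, -1.2]
finger_gap: 58.8
time: 17.55
tool_pos: [487.7, 33.8, 23.5]
tcp_rot: [180.0, 0.0, 6.9]
ft_force: [-3.3, 0.4, 4.4]
finger_gap: 58.7
```

```bash
python3 -m pendant '[[1,0,0,0,0],[1,0,0,0,0],[1,0,0,0,0],[1,0,0,0,0],[1,0,0,-10,0],[1,0,0,-30,0],[0.3,0,0,-40,0],[0.3,0,40,-40,0],[0.3,0,40,-20,0],[0.3,0,10,0,0]]';python3 -m pendant '[[0.3,0,0,0,0],[0.3,0,0,0,0]]'; python3 lid.py w5 36; python3 rk.py w5 | tail -2;  python3 go.py 489.5 -58 40 6.9
```

```text
time: 18.55
tool_pos: [500.8, -54.4, 163.8]
tcp_rot: [179.8, -0.4, 6.8]
ft_force: [-0.3, 0.3, 0.1]
finger_gap: 28.5
time: 18.75
tool_pos: [497.0, -50.3, 157.4]
tcp_rot: [-179.9, 0.1, 6.9]
ft_force: [-0.2, 0.4, -0.4]
finger_gap: 25.6
[497.  -50.3 157.4]
rect [487.4  34.2] [ 59.9 138.6] 6.6 z 36.0
lid yaw 96.6 ext X [-68.4  68.1] Y [-29.6  29.3]
slot Y -12.4 12.5
grasp point (x -6): [488.1  28.3]
red [478.3 114.9  48.9] (array([482.1, 117.3]), array([63.6, 18.1]), 21.9)
hi 0 0
t 18.8 pos [496.8 -49.9 157.2] rot [-1.799e+02  1.000e-01  6.900e+00] gap 25.8 F [-0.4  0.  -0.1]
tool shift -8.3 7.1 117.2 turn 0.0
```

View pics/w5.png

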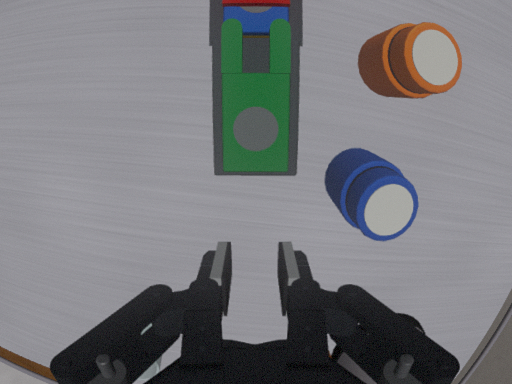

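The rest lies flat on the deck (top z 36), centred within about 0.3 mm and square; its rear edge is at px row 175. I'll check the blue decoy's clearance from the gripper lane before lowering.

```bash
python3 - <<'E'
from h import *
d=np.load("pics/w5.npy");W=cloud("wrist",d);z=W[...,2]
m=(z>88)&(z<102)&(W[...,0]>550)&(W[...,1]<30);q=W[m];print(len(q),q.mean(0).round(1),rect(q[:,:2]))
E
python3 go.py 498.1 -58.2 60 6.6
```

```text
3388 [600.9 -38.1  93.9] (array([ 619.5, -137.4]), array([ 57. , 261.6]), 9.5)
t 18.8 pos [496.8 -49.9 157.2] rot [-1.799e+02  1.000e-01  6.900e+00] gap 25.8 F [-0.4  0.  -0.1]
tool shift 0.3 8.4 97.2 turn 0.3
```

```bash
python3 -m pendant '[[0.3,0,4.4,20,0.3],[0.3,0,4,35,0],[0.3,0,0,35,0],[0.3,0,0,20,0],[0.3,0,0,12,0],[0.3,0,0,4,0],[0.3,0,0,0,0]]'; python3 go.py 498.1 -58.2 28.5 6.6
```

```text
time: 19.5
tool_pos: [498.7, -58.8, 32.3]
tcp_rot: [-180.0, 0.0, 6.6]
ft_force: [-0.0, 0.2, 0.5]
finger_gap: 25.1
t 19.5 pos [498.7 -58.8  32.3] rot [-180.     0.     6.6] gap 25.1 F [-0.   0.2  0.5]
tool shift -0.5 -0.6 3.8 turn 0.0
```

```bash
python3 -m pendant '[[0.3,-0.3,0,3,0],[0.3,0,-3,0,0],[0.3,0,-5,0,0],[0.3,0,-6,0,0],[0.3,0,-6,0,0],[0.3,0,-6,0,0],[0.3,0,-6,0,0],[0.3,0,-6,0,0],[0.3,0,-6,0,0],[0.3,0,0,0,0]]'; python3 lid.py w6 36; python3 go.py 498.1 -58.2 28.5 6.6
```

```text
time: 20.5
tool_pos: [493.7, -15.6, 29.7]
tcp_rot: [179.9, -0.0, 6.6]
ft_force: [-0.0, -3.4, 1.7]
finger_gap: 25.8
[493.7 -15.6  29.7]
rect [485.1  54.2] [ 60.3 120.4] 6.5 z 36.0
lid yaw 96.5 ext X [-59.2  59.1] Y [-29.6  29.5]
slot Y -11.7 11.8
grasp point (x -6): [485.8  48.2]
t 20.55 pos [493.7 -15.6  29.7] rot [180.   -0.    6.6] gap 25.3 F [ 0.6 -4.   2. ]
tool shift -0.6 42.8 1.2 turn 0.0
```

```bash
python3 -m pendant '[[0.3,0,-4,0,0],[0.3,0,-6,0,0],[0.3,0,-6,0,0],[0.3,0,-6,0,0],[0.3,0,-6,0,0],[0.3,0,-6,0,0],[0.3,0,-6,0,0],[0.3,0,-6,0,0],[0.3,0,-6,0,0],[0.3,0,0,0,0]]'; python3 - <<'E'
from h import *
p,d=optics.snapshot("wrist");cv2.imwrite("pics/w7.png",p);np.save("pics/w7.npy",d)
E
python3 go.py 482.1 75 28.5 6.6
```

```text
time: 21.55
tool_pos: [487.8, 36.3, 29.8]
tcp_rot: [180.0, -0.0, 6.6]
ft_force: [0.9, -3.2, 2.6]
finger_gap: 25.4
t 21.6 pos [487.7  36.3  29.7] rot [180.   -0.    6.6] gap 25.6 F [ 1.  -1.8  2. ]
tool shift -1.2 -39.1 1.2 turn 0.0
```

View pics/w7.png

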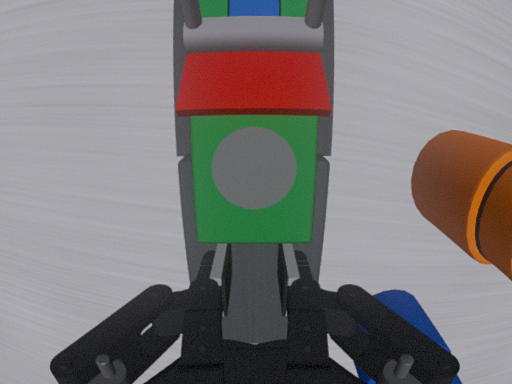

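The rest is straight under the raised lip, rear edge at px row 242, rod lane centred between the prongs. Measuring the remaining travel.

```bash
cat > rear.py <<'E'
import sys
from h import *
n=sys.argv[1]
prm=optics.camera_params("wrist");p,d=optics.snapshot("wrist");cv2.imwrite(f"pics/{n}.png",p);np.save(f"pics/{n}.npy",d)
W=cloud("wrist",d,prm);H=hsv(p);h,s=H[...,0],H[...,1]
g=(h>48)&(h<80)&(s>110)&(abs(W[...,2]-36)<6);q=W[g][:,:2]
a=np.radians(96.8);u=np.array([np.cos(a),np.sin(a)]);w=np.array([-u[1],u[0]]);X=(q-[488,26])@u-133.3;Y=(q-[488,26])@w+.2
k=abs(Y)<26
for lo,hi in((-26,-12),(-12,12),(12,26)):
    i=(Y>lo)&(Y<hi);print("rear x",np.percentile(X[i],1).round(1),end=" ")
i=X<-70 if 0 else (X<np.percentile(X,40));print("Y",np.percentile(Y[i],[1,99]).round(1))
t=r.sense()["tool_pos"];print("tcp rack x",((t[:2]-[488,26])@u-133.3).round(1),((t[:2]-[488,26])@w+.2).round(1),t[2].round(1))
E
python3 rear.py w8
```

```text
rear x -111.7 rear x -112.0 rear x -111.4 Y [-29.3  28.3]
tcp rack x -123.0 -0.7 29.6
```

```bash
python3 -m pendant '[[0.3,0,-4,0,0],[0.3,0,-6,0,0],[0.3,0,-6,0,0],[0.3,0,-6,0,0],[0.3,0,-6,0,0],[0.3,0,-6,0,0],[0.3,0,-4,0,0],[0.3,0,-2,0,0],[0.3,0,-1,0,0],[0.3,0,0,0,0]]'; python3 rear.py w9; python3 -m pendant '[[0.3,0,-1,0,0],[0.3,0,0,0,0]]';python3 -m pendant '[[0.3,0,-1,0,0],[0.3,0,0,0,0]]'
```

```text
time: 22.65
tool_pos: [482.6, 76.4, 29.3]
tcp_rot: [180.0, 0.0, 6.6]
ft_force: [0.5, -3.6, 1.7]
finger_gap: 25.2
rear x -70.8 rear x -71.2 rear x -70.8 Y [-28.1  28. ]
tcp rack x -82.6 -0.4 29.3
time: 22.9
tool_pos: [482.4, 77.3, 29.2]
tcp_rot: [180.0, 0.0, 6.6]
ft_force: [1.4, -4.8, 2.5]
finger_gap: 25.8
time: 23.1
tool_pos: [482.2, 78.4, 29.1]
tcp_rot: [180.0, 0.0, 6.6]
ft_force: [0.7, -4.3, 2.0]
finger_gap: 25.4
```

```bash
for i in 1 2; do python3 -m pendant '[[0.3,0,-1.2,0,0],[0.3,0,0,0,0]]'|grep -E 'pos|force'; done; for i in 1 2 3; do python3 -m pendant '[[0.3,0,-0.7,0,0],[0.3,0,0,0,0]]'|grep -E 'pos|force'; done; python3 rear.py w10
```

```text
tool_pos: [482.1, 79.6, 29.2]
ft_force: [1.0, -5.0, 1.0]
tool_pos: [481.9, 80.8, 29.1]
ft_force: [1.5, -4.5, 2.0]
tool_pos: [481.9, 81.4, 29.2]
ft_force: [0.8, -5.5, 1.8]
tool_pos: [481.8, 82.1, 29.2]
ft_force: [-0.1, -5.0, 1.7]
tool_pos: [481.7, 82.7, 29.1]
ft_force: [0.4, -6.7, 1.9]
rear x -64.7 rear x -64.8 rear x -64.1 Y [-27.2  26.6]
tcp rack x -76.3 -0.2 29.1
```

```bash
for i in 1 2 3 4; do F=$(python3 -m pendant '[[0.3,0,-0.6,0,0],[0.3,0,0,0,0]]'|grep -E 'pos|force'); echo $F; done; python3 rear.py w11
```

```text
tool_pos: [481.7, 82.8, 29.2] ft_force: [1.7, -8.9, 1.3]
tool_pos: [481.7, 82.9, 29.2] ft_force: [1.2, -11.7, 1.4]
tool_pos: [481.7, 82.9, 29.2] ft_force: [1.1, -14.5, 1.5]
tool_pos: [481.7, 83.1, 29.2] ft_force: [1.7, -16.0, 1.1]
rear x -64.2 rear x -64.4 rear x -64.2 Y [-27.4  26.7]
tcp rack x -75.9 -0.3 29.2
```

It hit a hard stop at rear x about -64.5 (home is -65). Backing off and checking.

```bash
python3 -m pendant '[[0.3,0,4,0,0],[0.3,0,10,0,0],[0.3,0,20,0,0],[0.3,0,20,-10,0],[0.3,0,20,-30,0],[0.3,0,10,-40,0],[0.3,0,0,-45,0],[0.3,0,0,-45,0],[0.3,0,0,-20,0],[0.3,0,0,0,0]]'
python3 -m pendant '[[0.3,0,0,0,0],[0.3,0,-20,0,0],[0.3,0,-30,0,0],[0.3,0,-30,0,0],[0.3,0,-20,0,0],[0.3,0,0,0,0],[0.3,0,0,0,0]]'
python3 rear.py w12
python3 - <<'E'
from h import *
p,d=optics.snapshot("scene");cv2.imwrite("pics/s2c.png",cv2.resize(p[100:260,220:400],None,fx=3,fy=3,interpolation=cv2.INTER_CUBIC))
w=cv2.imread("pics/w12.png");cv2.imwrite("pics/w12c.png",w)
E
```

```text
time: 26.0
tool_pos: [493.5, 2.0, 223.7]
tcp_rot: [180.0, -0.4, 6.6]
ft_force: [-0.3, -0.1, -0.4]
finger_gap: 25.9
time: 26.7
tool_pos: [478.9, 101.5, 217.5]
tcp_rot: [180.0, 0.2, 6.7]
ft_force: [0.5, -0.5, -0.0]
finger_gap: 25.7
rear x -65.2 rear x -65.2 rear x -64.8 Y [-27.8  27.5]
tcp rack x -57.8 0.0 217.9
```

View pics/w12c.png

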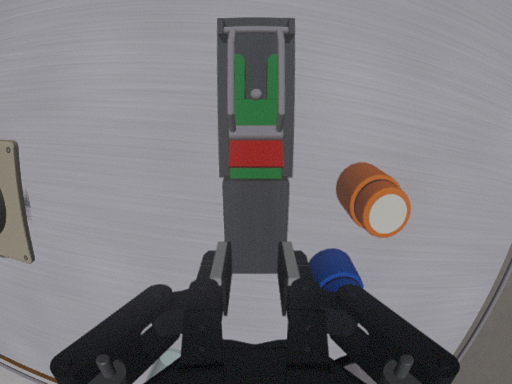

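View pics/s2c.png

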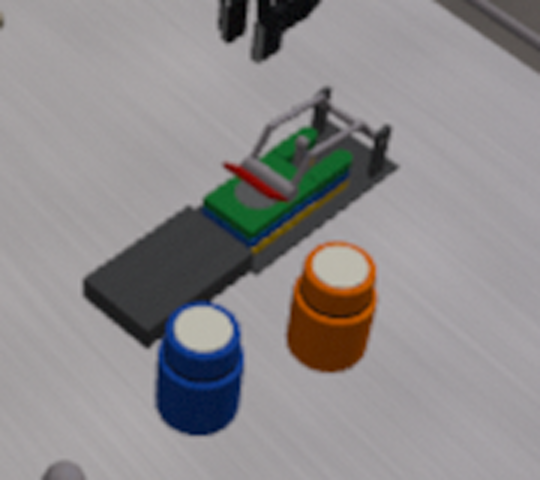

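The rod (px 256,94) sits at the closed end of the slot. The arm's bar rests on the green slab, the tin stands upright clear of the rack, and the gripper is free.

```bash
python3 -c "
from bench import hand_in
print(hand_in())"
```

```text
the job is handed in; nothing more can be done
None
```

The job is done and handed in at about 27 s of robot time. I gripped the tin by its cap and stood it upright on the trolley top at about (620, 90). I laid the green rest flat and square on the landing and let go, then pushed it from behind under the weighted arm until it stopped against the rod.

**Last checks:**
- **Rest:** its rear edge measured at rack x -65, where fully home is -65. It is centred to within about 0.5 mm.
- **Stop:** the push force rose from about 5 N to 16 N with no further movement, so the slot end is on the rod.
- **Pictures:** the final views show the rod at the closed end of the slot, the bar lying on the rest, the tin upright and clear of the rack, and the gripper touching nothing.

**Not checked:** I did not re-measure the cups and kettle at the end. No contact with them was seen or felt. The hinge angle was not measured either; I judged the arm to be pressing from the pictures.

No check failed. At the start the two fixed cameras disagreed by 4–5 mm on where the rest lay, so I used the wrist camera's measurements instead.

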